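# Lock the indexing fixture with its pin

### The arm

A 6-joint arm with a two-finger parallel gripper is mounted at the origin on a cart in front of the work surface, level with it; the furniture and walls round the work are solid. World frame = base frame: x ahead of the robot, y to its left, z up, the work surface at z = 0. Lengths are in mm, angles in degrees, forces in N, time in s.
With the tool pointing down it reaches from about 325 to 925 mm from the base axis. Payload 3.1 kg.
Tool frame: the origin (TCP) lies at the very end of the fingers, on their centre line; the grasp point (between the pads) lies grasp_offset behind it (grasp_offset is the distance from the TCP to the grasp point, in mm); z points along the fingers, x is the direction in which the jaws open and shut, and the axes are right-handed (so a half turn about z gives the same grasp; the last joint's range is limited). The gripper opens to 85 mm and grips with 20 to 120 N. Pads are 22 mm wide; open, the fingers measure 114 mm over their backs; the gripper's body (76 mm by 85 mm) begins 54 mm behind the grasp point. The pads swing forward as they close: fully open they stand 13 mm farther back than shut.
Start: joints at [57.915, 12.427, 92.441, -0, 75.132, -6.429], TCP at [270.599, 563.397, 231.3] pointing down, gripper open.
Joint ranges: [-157.48, 157.48], [-44.54, 120.13], [17.64, 146.25], [-64.5, 244.5], [7.68, 150.69], [-147.95, 147.95]. Speed limits (degrees/s): [159.86, 159.86, 180, 180, 180, 180].

### API

Orientations are given as [roll, pitch, yaw] about the fixed x, y, z axes, in that order (R = Rz(yaw) Ry(pitch) Rx(roll)).
In Python, from station import * gives the robot as it stands. Calls block until the motion is done:
- goto(position, orientation): joint-space move of the TCP to a pose.
- move_l(position, attitude=None, speed=150): straight line of the TCP; attitude=None keeps the orientation; speed is the mean speed in mm/s.
- move_j(angles): joint-space move.
- grip(opening, squeeze=None): finger opening in mm; squeeze is the grip in N (None keeps the last); returns when the fingers have stopped.
- wait(seconds).
- solve_ik(position, orientation): joint angles nearest the present ones, or None.
- get_obs(): the state.
- get_image(name): name is "scene" or "side" or "wrist"; returns the picture (480x640x3 uint8, red, green, blue); there is no depth.
- get_calibration(name): a dict with "fx", "fy", "cx", "cy" (pixels), "R" (3x3) and "t" (3): a world point X has camera coordinates R X + t; the wrist camera has in their place "mount" (4x4, takes a point from camera to tool coordinates, whose origin is the TCP and whose axes are the tool frame's). Camera axes: x right, y down, z forward; pixel columns grow to the right and rows downward; lengths in mm; the calibration is good to about 2 mm. A picture is of the moment at which its call begins: read the wrist's pose just before it. get_calibration takes no time and is no camera call.
A pose or a line that the arm cannot do raises Unreachable and nothing moves.
- sign_off(): hands the job in, once; it reports no verdict.
Trained networks look in the newest picture that a camera, given by its name, has taken for a name from the list of things; names that differ only in an ending like _2 or _b are one class to them, and where a whole thing is asked for, a point or a joint stands for the part that bears it (a point fixed in the world has none). Each returns a list of dicts, best first, with "score" (0 to 1); they miss things now and then, are a little off and sometimes report something else, mostly with a low value. They report only what shows in the picture. A call takes as long as a camera call. They do not tell look-alikes from the thing itself.
- spot_in(name, camera): "extent" ([centre column, centre row, width, height] in pixels, round what is visible of it).
- regions_of(name, camera): "region" (480x640 bool, what is visible of it) and "extent" ([centre column, centre row, width, height] in pixels, round what is visible of it).
The state is a dict: "t": time; "joint_pos": joint angles; "qvel": joint speeds; "effort": joint torques, N m; "tcp_pos": TCP position; "ee_rot": TCP orientation; "wrist_force": force on the tool from outside, world axes, zero at the start; "moment": the same for the moment, N m; "grip_width": finger opening in mm.
Only numpy, scipy, OpenCV 4.12 (cv2) and the standard library are available. Lean on these libraries where they do the work, as an engineer would, in place of code of your own. Each camera call takes 0.05 s, during which the arm holds its last target.

### The job

Lock the indexing fixture: take the locking pin out of its wooden stand, lower it into the fixture's round guide sleeve until it rests on the disc inside, and feel around with it, gently, until it drops into the blind hole that is hidden down there. Push the pin fully home, let go of it and leave it standing there. Never push the pin against the fixture with more than about 30 N, and leave the rasp, brush and spanner where they lie.

Things in the scene. Friction and masses are not known exactly. Their poses are not given: they have to be found in the camera images.
- pin_grip (a point): Centre of the black flat-sided grip on top of the loose steel locking pin. The grip is 30 (its x) x 18 (its y) x 38 mm tall and is to be pinched across its y. The pin (114 mm long in all, 0.12 kg) starts upright, z up, in the stand's bore. Below the grip: a small collar 21 mm across, then a plain round shank of 14 mm diameter whose last 6 mm taper to a flat nose of 9 mm diameter.
- pin_tip (a point): Centre of the flat nose at the lower end of the pin, 95 mm below pin_grip on the pin's axis.
- pin: The locking pin as a whole; its origin is the pin_tip point, z up along the pin.
- stand_bore (a point): Centre of the mouth of the bore in the fixed wooden stand (block 80 x 60 x 40 mm tall, bore 16 mm wide, 33 mm deep); 40 mm above the table. The pin must be lifted straight out.
- fixture: Fixed indexing fixture: flat square grey housing 100 x 100 x 40.5 mm with a steel cover, four cap screws and an upright steel guide sleeve in its middle. Origin at the centre of its underside on the table, z up. Inside, under the sleeve, lies a level black index disc, clamped.
- sleeve_mouth (a point): Centre of the upper rim of the guide sleeve (inside 44 mm, outside 55 mm wide, open at the top), 70.5 mm above the fixture's origin and so 36.5 mm above the disc's face. With the pin fully home and let go, pin_grip is 32.5 mm above this point (within 12 mm sideways).
- rasp: Half-round rasp with handle, 275 mm long, loose on the table; leave alone. Origin under its centre.
- brush: Flat dust brush, 187 mm long, loose on the table; leave alone. Origin under its centre.
- spanner: Open-ended spanner, 202 mm long, loose on the table; leave alone. Origin under its centre.
- disc_face (a point): Where the sleeve's axis meets the index disc's level top face, 34 mm above the fixture's origin. In the face is one round vertical blind hole, 15.5 mm wide, 1 mm chamfer, 26 mm deep. Its place changes each time and is not given: within 12 mm of this point, in any direction, never right at it. The disc rides on springs: it sinks up to 3 mm (2 N to start, 17 N at the stop), but never turns.
There are look-alikes about, which are no part of the job. What is shaped like the part that bears stand_bore but yellow is not meant. What is shaped like the pin but purple is not meant.

How it is judged:
By the outcome, as a careful person would: the job done as asked, in the order asked, and still so for the second after the job is handed in, with the robot touching nothing.
It also fails if it takes over 72 s, if anything falls off the work surface, if the arm or the gripper's body presses on something with over 40 N, if the wrist force passes 120 N, or if a joint passes its speed limit or range.

## Working session

There is one attempt and no reset: what is moved stays moved. The work goes in short steps, each a Python script; the robot and the scene stay as the last script left them, time stands still between calls to the robot, and variables do not carry over. Pictures are saved under pics/ and viewed, and the job is handed in when it is done.

```bash
mkdir -p pics; ls
python3 - <<'E'
from station import *
import cv2, numpy as np
o=get_obs(); print({k:np.round(v,2).tolist() for k,v in o.items()})
for c in ["scene","side","wrist"]:
    im=get_image(c); cv2.imwrite(f"pics/{c}0.png",im[:,:,::-1])
    k=get_calibration(c); print(c,{a:np.round(b,3).tolist() for a,b in k.items()})
    for n in ["pin","pin_grip","stand_bore","fixture","sleeve_mouth"]:
        print(n,[(round(d["score"],2),np.round(d["extent"]).tolist()) for d in spot_in(n,c)])
print(get_obs()["t"])
E
```

```text
pics
{'t': 0.0, 'joint_pos': [57.91, 12.48, 92.53, 0.0, 75.13, -6.43], 'qvel': [0.13, -0.05, 0.05, -0.1, 0.09, -0.03], 'effort': [0.0, -39.68, -30.39, -0.0, 0.01, 0.0], 'tcp_pos': [270.16, 562.68, 229.96], 'ee_rot': [-179.98, 0.14, 64.34], 'wrist_force': [-0.38, 1.02, 0.56], 'moment': [0.04, 0.05, 0.0], 'grip_width': 85.18}
scene {'fx': 558.012, 'fy': 558.012, 'cx': 319.916, 'cy': 234.564, 'R': [[0.463, -0.886, 0.004], [-0.557, -0.295, -0.776], [0.689, 0.357, -0.631]], 't': [-249.494, 408.233, 571.002]}
pin [(0.93, [294.0, 231.0, 21.0, 54.0]), (0.7, [226.0, 221.0, 19.0, 44.0])]
pin_grip [(0.93, [294.0, 230.0, 15.0, 55.0]), (0.67, [227.0, 220.0, 18.0, 42.0])]
stand_bore [(0.9, [202.0, 303.0, 65.0, 65.0]), (0.73, [230.0, 248.0, 58.0, 50.0])]
fixture [(0.9, [373.0, 322.0, 67.0, 67.0])]
sleeve_mouth [(0.64, [370.0, 322.0, 64.0, 72.0])]
side {'fx': 605.591, 'fy': 605.591, 'cx': 310.976, 'cy': 242.603, 'R': [[0.979, -0.202, -0.002], [-0.124, -0.598, -0.792], [0.159, 0.776, -0.611]], 't': [-574.483, 169.174, 1108.946]}
pin [(0.81, [313.0, 237.0, 10.0, 44.0]), (0.77, [280.0, 204.0, 11.0, 32.0])]
pin_grip [(0.58, [313.0, 239.0, 8.0, 51.0]), (0.57, [281.0, 206.0, 16.0, 37.0])]
stand_bore [(0.8, [222.0, 245.0, 44.0, 32.0]), (0.65, [282.0, 228.0, 37.0, 34.0])]
fixture [(0.77, [280.0, 328.0, 76.0, 70.0])]
sleeve_mouth [(0.58, [282.0, 329.0, 72.0, 70.0])]
wrist {'fx': 354.649, 'fy': 354.649, 'cx': 319.26, 'cy': 243.055, 'mount': [[1.0, 0.0, 0.0, 1.431], [-0.0, 0.949, 0.315, -81.153], [-0.0, -0.315, 0.949, -142.43], [0.0, 0.0, 0.0, 1.0]]}
pin []
pin_grip []
stand_bore [(0.78, [115.0, 466.0, 35.0, 28.0])]
fixture []
sleeve_mouth []
0.9
```

View pics/scene0.png

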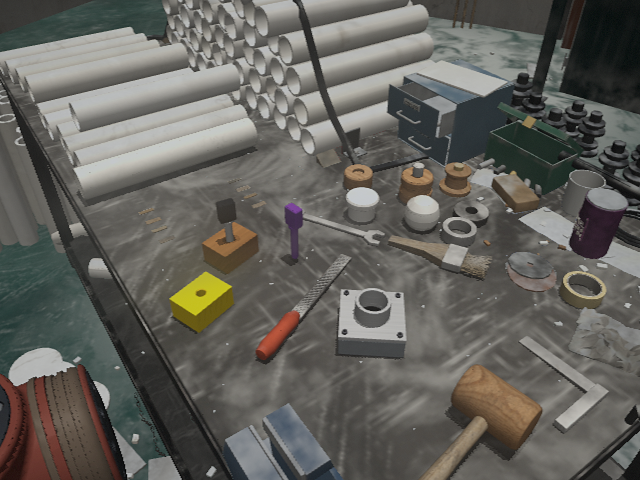

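View pics/side0.png

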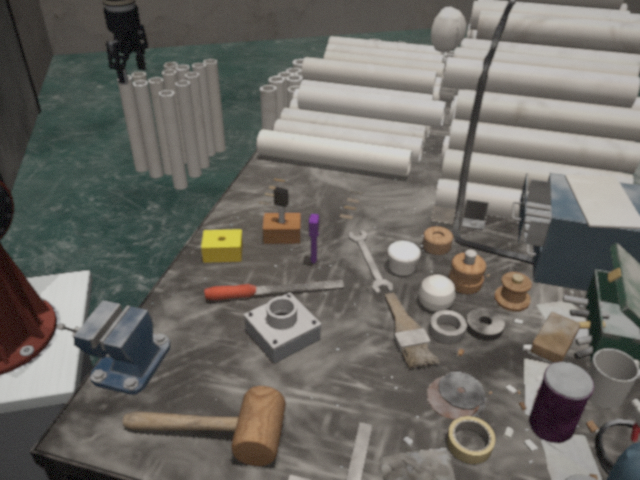

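View pics/wrist0.png

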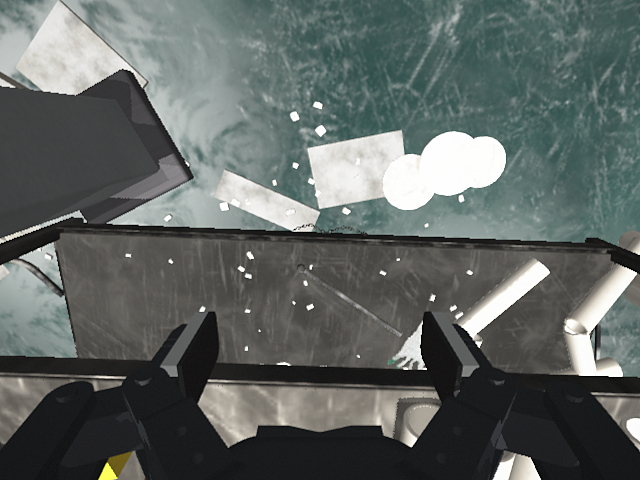

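```bash
python3 -c "
import cv2
a=cv2.imread('pics/scene0.png')[180:380,160:440];cv2.imwrite('pics/scene0c.png',cv2.resize(a,(784,560),interpolation=2))
a=cv2.imread('pics/side0.png')[170:370,190:390];cv2.imwrite('pics/side0c.png',cv2.resize(a,(600,600),interpolation=2))"
```

```text
(no output)
```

View pics/scene0c.png

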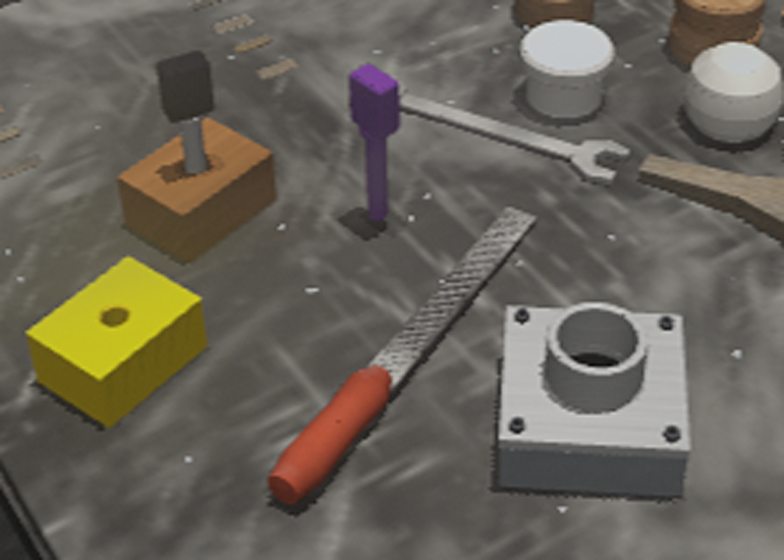

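View pics/side0c.png

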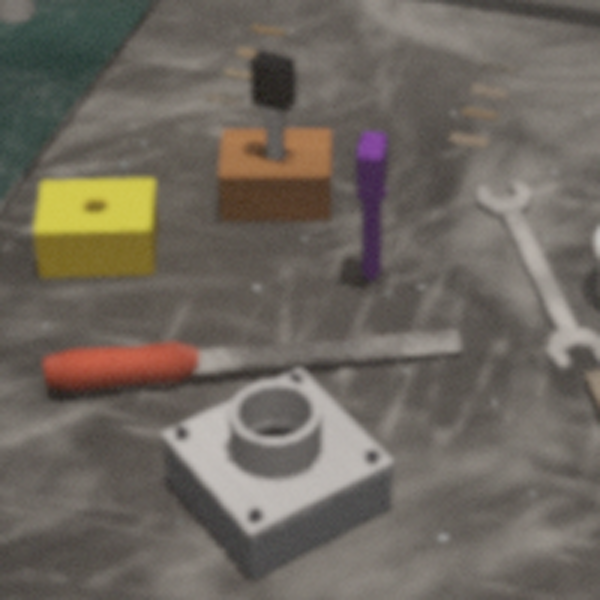

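Pin candidates are the black grip in the wooden stand at scene (226,211) and the purple one at (294,230). Stand candidates are the wooden one at (230,248) and the yellow one at (202,303). The crops show black in wood, so I choose those. Next I'll triangulate.

```bash
cat > h.py <<'E'
from station import *
import numpy as np, cv2
from scipy.optimize import least_squares
from scipy.spatial.transform import Rotation as Ro
def cam(name,obs=None):
    k=get_calibration(name)
    if name!="wrist": return k,np.array(k["R"]),np.array(k["t"])
    M=np.array(k["mount"]); T=np.eye(4); T[:3,:3]=Ro.from_euler('xyz',obs["ee_rot"],degrees=True).as_matrix(); T[:3,3]=obs["tcp_pos"]
    W=np.linalg.inv(T@M); return k,W[:3,:3],W[:3,3]
def proj(c,X):
    k,R,t=c; p=(R@np.asarray(X,float).reshape(-1,3).T).T+t
    return np.c_[k["fx"]*p[:,0]/p[:,2]+k["cx"],k["fy"]*p[:,1]/p[:,2]+k["cy"]]
def tri(obsv,z=None):
    f=lambda X: np.r_[np.concatenate([(proj(c,X)[0]-uv) for c,uv in obsv]), [] if z is None else (X[2]-z)]
    r=least_squares(f,[500,100,80]); return r.x,r.fun
def ray_z(c,uv,z):
    k,R,t=c; d=R.T@np.array([(uv[0]-k["cx"])/k["fx"],(uv[1]-k["cy"])/k["fy"],1]); o=-R.T@t
    return o+d*(z-o[2])/d[2]
E
python3 - <<'E'
from h import *
S,D=cam("scene"),cam("side")
for n,a,b,z in [("grip",(226.5,211),(281.3,197),102),("mouth",(372.9,301),(282,305),70.5)]:
    for zz in (None,z):
        x,f=tri([(S,a),(D,b)],zz); print(n,np.round(x,1),np.round(f,1))
# yaw of stand/ fixture: corner rays
cr=lambda x,y:(x/2.8+160,y/2.8+180)
for n,z,P in [("stand",40,[(118,178),(183,213),(275,155),(205,117)]),("fix",40.5,[(503,304),(684,316),(686,455),(499,442)])]:
    q=[ray_z(S,cr(*p),z)[:2] for p in P]; print(n,np.round(q,0).tolist())
    for i in range(4):
        d=q[(i+1)%4]-q[i]; print(round(float(np.hypot(*d)),1),round(float(np.degrees(np.arctan2(d[1],d[0]))),1))
    print(np.mean(q,0))
E
```

```text
grip [562.4 195.2 100.4] [ 0.  0.  0. -0.]
grip [561.6 194.  101.8] [ 0.2 -0.2 -0.3 -0.2 -0.2]
mouth [ 512.4 -103.3   69.8] [-0.3 -1.  -0.5  1.1]
mouth [ 512.1 -103.5   70.4] [-0.1 -1.1 -0.6  1.  -0.1]
stand [[527.0, 230.0], [518.0, 174.0], [593.0, 154.0], [605.0, 217.0]]
56.5 -98.6
77.1 -14.7
63.9 79.1
79.2 170.7
[560.45889783 193.76764883]
fix [[538.0, -36.0], [578.0, -132.0], [482.0, -170.0], [445.0, -79.0]]
104.0 -67.5
102.8 -158.5
98.0 112.7
103.2 24.9
[ 510.81597755 -104.36386595]
```

Run:
```python
from h import *
import station
print([n for n in dir(station) if not n.startswith('_')]); print(getattr(station,'grasp_offset',None))
for y in range(-180,180,30):
    q=solve_ik([561.8,194.5,210],[180,0,y]); print(y, None if q is None else np.round(q,0))
S=cam("scene"); print("purple base",ray_z(S,(294,262),0))
goto([561.8,194.5,225],[180,0,75]); o=get_obs(); im=get_image("wrist"); cv2.imwrite("pics/w1.png",im[:,:,::-1])
print(o["tcp_pos"],o["ee_rot"],o["t"])
print(proj(cam("wrist",o),[[561.8,194.5,102],[561.8,194.5,121],[561.8,194.5,40]]))
```

```text
['Unreachable', 'get_calibration', 'get_image', 'get_obs', 'goto', 'grasp_offset', 'grip', 'move_j', 'move_l', 'regions_of', 'sign_off', 'solve_ik', 'spot_in', 'wait']
18.700000000000003
-180 None
-150 None
-120 [ 12.  10.  98.   0.  72. 132.]
-90 [ 12.  10.  98.   0.  72. 102.]
-60 [12. 10. 98. -0. 72. 72.]
-30 [12. 10. 98. -0. 72. 42.]
0 [12. 10. 98. -0. 72. 12.]
30 [ 12.  10.  98.  -0.  72. -18.]
60 [ 12.  10.  98.  -0.  72. -48.]
90 [ 12.  10.  98.  -0.  72. -78.]
120 [  12.   10.   98.    0.   72. -108.]
150 [  12.   10.   98.    0.   72. -138.]
purple base [598.454061    84.38128496   0.        ]
[561.49086001 195.38289967 225.01911879] [-1.79987588e+02 -2.34615277e-02  7.50564639e+01] 2.6167
[[316.28219127 235.12121423]
 [316.099445   242.732804  ]
 [316.7422358  215.95983621]]
```

View pics/w1.png

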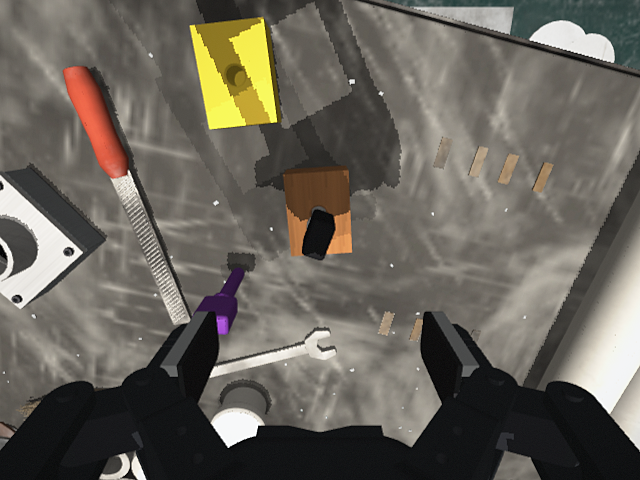

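The wrist view shows the black grip at (319,233) over the wooden stand, with the purple pin at (218,312) and the yellow stand at (235,75). I'll crop in to measure the grip's yaw.

Run:
```python
from h import *
a=cv2.imread('pics/w1.png')[190:275,270:370]
cv2.imwrite('pics/w1c.png',cv2.resize(a,(700,595),interpolation=cv2.INTER_CUBIC))
g=a.max(2); g2=np.clip(g.astype(float)*5,0,255).astype(np.uint8); cv2.imwrite('pics/w1d.png',cv2.resize(g2,(700,595),interpolation=cv2.INTER_CUBIC))
```

```text
(no output)
```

View pics/w1c.png

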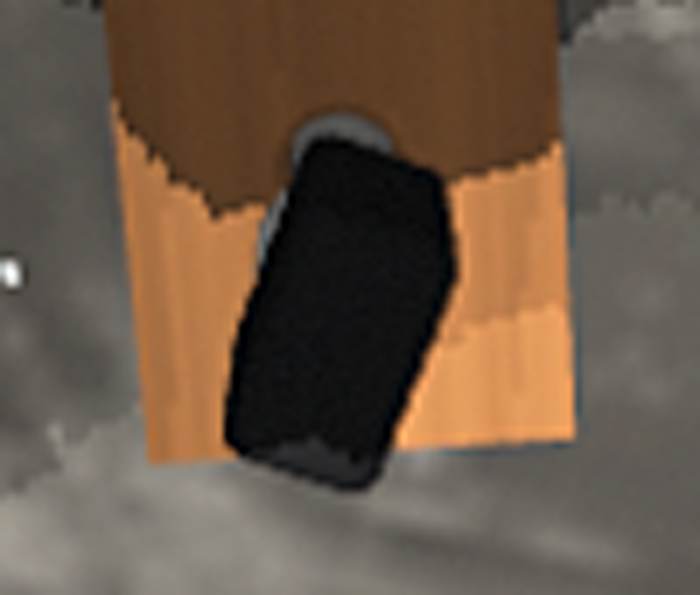

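View pics/w1d.png

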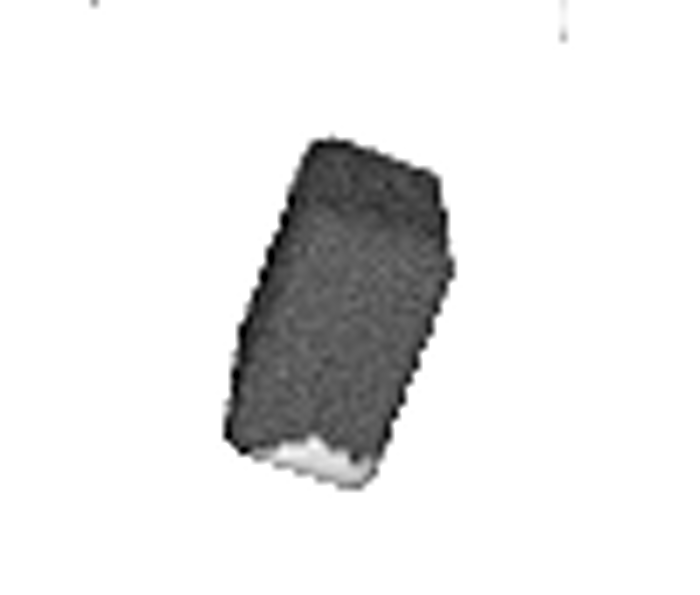

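```bash
cat >> h.py <<'E'
def boxfit(im,o,x0,dims=(30,18,38),z=102,roi=(270,190,370,275),thr=40,yaws=range(0,180,10)):
    from scipy.optimize import minimize
    c=cam("wrist",o); u0,v0,u1,v1=roi; K=4
    m=(im[v0:v1,u0:u1].max(2)<thr).astype(np.uint8)
    n,l,st,_=cv2.connectedComponentsWithStats(m); m=(l==1+np.argmax(st[1:,4])).astype(np.uint8)
    M=cv2.resize(m*255,None,fx=K,fy=K,interpolation=cv2.INTER_CUBIC)>127
    cs=np.array([[a,b,d] for a in(-1,1) for b in(-1,1) for d in(-1,1)])*np.array(dims)/2
    def cost(p):
        R=Ro.from_euler('z',p[2],degrees=True).as_matrix()
        uv=(proj(c,cs@R.T+[p[0],p[1],z])-[u0,v0]+.5)*K-.5
        h=cv2.convexHull(uv.astype(np.float32)); P=np.zeros(M.shape,np.uint8)
        cv2.fillConvexPoly(P,np.round(h*16).astype(np.int32),1,shift=4)
        return np.sum(P.astype(bool)^M)/M.sum()
    best=min(([cost([*x0,y]),y] for y in yaws)); 
    r=minimize(cost,[*x0,best[1]],method='Nelder-Mead',options=dict(initial_simplex=[[x0[0],x0[1],best[1]],[x0[0]+3,x0[1],best[1]],[x0[0],x0[1]+3,best[1]],[x0[0],x0[1],best[1]+8]]))
    return r.x,r.fun
E
python3 - <<'E'
from h import *
im=cv2.imread('pics/w1.png')[:,:,::-1]
o=dict(tcp_pos=[561.49086001,195.38289967,225.01911879],ee_rot=[-179.987588,-.02346,75.056])
print(boxfit(im,o,(561.8,194.5))); print(boxfit(im,o,(561.8,194.5),z=100))
E
```

```text
(array([560.72352441, 195.742657  , 150.01371022]), np.float64(0.1904414651932462))
(array([561.19977676, 195.63579912, 150.02132201]), np.float64(0.17608122510798227))
```

Run:
```python
from h import *
im=cv2.imread('pics/w1.png')
o=dict(tcp_pos=[561.49086001,195.38289967,225.01911879],ee_rot=[-179.987588,-.02346,75.056])
c=cam("wrist",o)
a=cv2.resize(im[190:275,270:370],(700,595),interpolation=cv2.INTER_CUBIC)
a=np.clip(a.astype(int)*2,0,255).astype(np.uint8)
for p,col in (((560.7,195.7,150.0),(0,255,0)),((561,195.6,146),(0,0,255))):
    R=Ro.from_euler('z',p[2],degrees=True).as_matrix()
    for zz in (-19,19):
        q=np.array([[-15,-9,zz],[15,-9,zz],[15,9,zz],[-15,9,zz]])@R.T+[p[0],p[1],102]
        uv=(proj(c,q)-[270,190]+.5)*7
        cv2.polylines(a,[np.round(uv).astype(np.int32)],True,col if zz>0 else (255,0,0))
# stand outline: centre guess
cv2.imwrite('pics/w1e.png',a)
```

```text
(no output)
```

View pics/w1e.png

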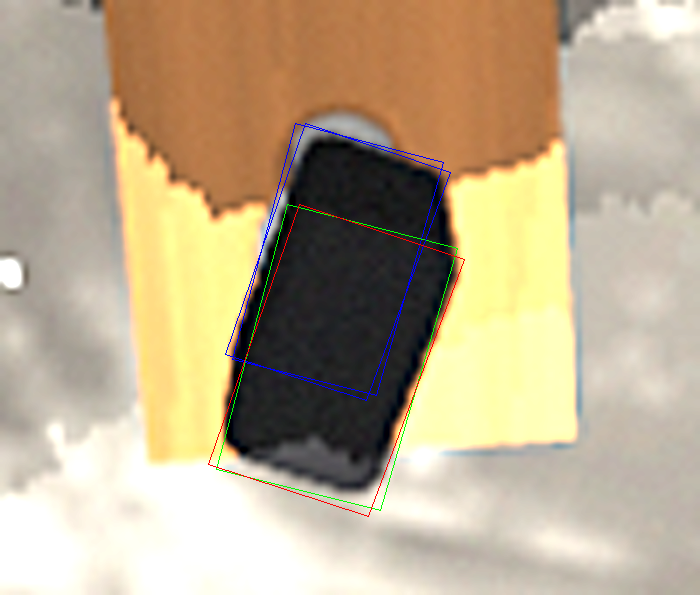

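Run:
```python
from h import *
grip(45,60)
move_l([561,195.5,150],[180,0,58],speed=150)
o=get_obs(); im=get_image("wrist"); cv2.imwrite("pics/w2.png",im[:,:,::-1]); print(o["t"],np.round(o["tcp_pos"],1),np.round(o["ee_rot"],2))
print(proj(cam("wrist",o),[[561,195.5,102],[561,195.5,121],[561,195.5,83]]))
```

```text
3.7917 [561.4 195.6 150.5] [ 1.7998e+02 -3.0000e-02  5.8050e+01]
[[316.25526353 271.92104836]
 [315.97646961 285.93270367]
 [316.48930986 260.15832228]]
```

View pics/w2.png

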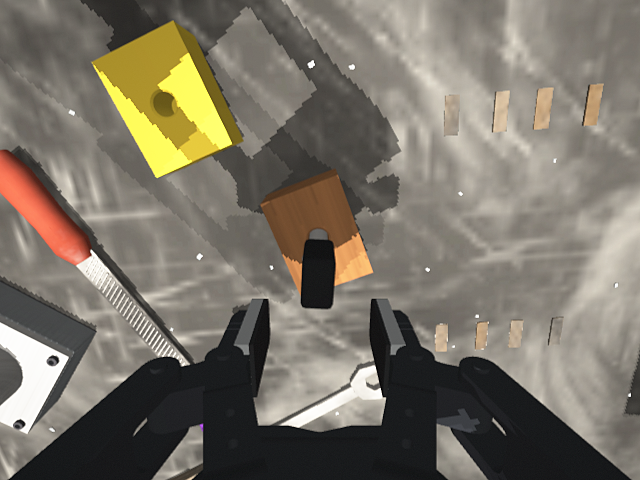

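The black grip sits centred between the jaws at about (318,275), and its flats line up with the pads. I'll descend and grasp.

Run:
```python
from h import *
p=lambda s:(lambda o:print(s,round(o["t"],2),np.round(o["tcp_pos"],2),np.round(o["wrist_force"],1),np.round(o["moment"],2),round(o["grip_width"],1)))(get_obs())
p("a"); move_l([561,195.5,86],speed=80); p("down")
grip(10,80); p("gripped"); 
move_l([561,195.5,100],speed=40); p("l1")
move_l([561,195.5,155],speed=120); p("l2")
o=get_obs(); im=get_image("wrist"); cv2.imwrite("pics/w3.png",im[:,:,::-1])
```

```text
a 3.84 [562.04 195.68 151.33] [ 0.2 -1.2  0.2] [ 0.04 -0.05 -0.03] 44.9
down 4.79 [561.56 195.64  86.47] [-0.5  0.   0.7] [ 0.   -0.01 -0.07] 44.8
gripped 5.15 [561.67 195.54  86.98] [-1.  -0.7  2.8] [-0.16  0.06 -0.01] 17.2
l1 5.65 [560.84 195.53 100.1 ] [ 0.2 -0.4 -1.2] [-0.01 -0.04  0.02] 16.9
l2 6.26 [560.59 195.46 154.73] [ 0.5 -0.5 -2.7] [-0.01 -0.02  0.01] 17.2
```

View pics/w3.png

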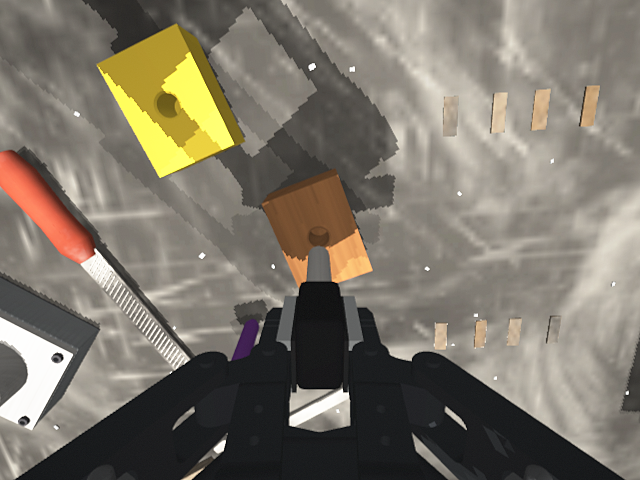

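Run:
```python
from h import *
p=lambda s:(lambda o:print(s,round(o["t"],2),np.round(o["tcp_pos"],2),np.round(o["ee_rot"],2),np.round(o["wrist_force"],1),np.round(o["moment"],2),round(o["grip_width"],1)))(get_obs())
o=get_obs(); T=Ro.from_euler('xyz',o["ee_rot"],degrees=True)
print("tip pred",proj(cam("wrist",o),T.apply([[0,0,80],[0,0,86],[0,0,61]])+o["tcp_pos"]))
move_l([561,195.5,225],speed=200); p("up")
goto([580.7,-147,205],[180,0,58]); p("hover"); wait(0.3); p("settled")
o=get_obs(); im=get_image("wrist"); cv2.imwrite("pics/w4.png",im[:,:,::-1]); np.save("o4.npy",o,allow_pickle=True)
print(proj(cam("wrist",o),[[512,-104,70.5],[512,-104,34]]))
a=im[60:200,230:410]; cv2.imwrite("pics/w4c.png",cv2.resize(np.clip(a.astype(float)*2.5,0,255).astype(np.uint8)[:,:,::-1],(756,588),interpolation=2))
```

```text
tip pred [[317.09851395 253.85404592]
 [317.15139807 250.83885635]
 [316.91287492 264.43826132]]
up 6.81 [560.61 195.39 224.2 ] [-1.7996e+02  3.0000e-02  5.8000e+01] [-0.6  0.3 -2.7] [ 0.01 -0.01 -0.04] 16.9
hover 8.1 [ 580.68 -145.78  204.58] [-1.7994e+02 -4.0000e-02  5.8060e+01] [ 0.1 -0.3 -1.8] [-0.05 -0.02 -0.08] 17.0
settled 8.4 [ 580.99 -146.05  205.17] [ 1.7998e+02 -1.0000e-02  5.8090e+01] [-0.4 -0.2 -2.1] [-0.   -0.01 -0.  ] 16.8
[[316.28925679 126.2017368 ]
 [316.63732174 126.10991941]]
```

View pics/w4.png

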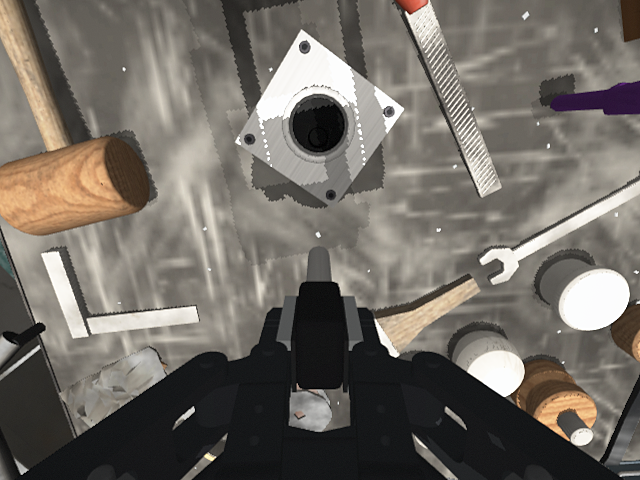

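View pics/w4c.png

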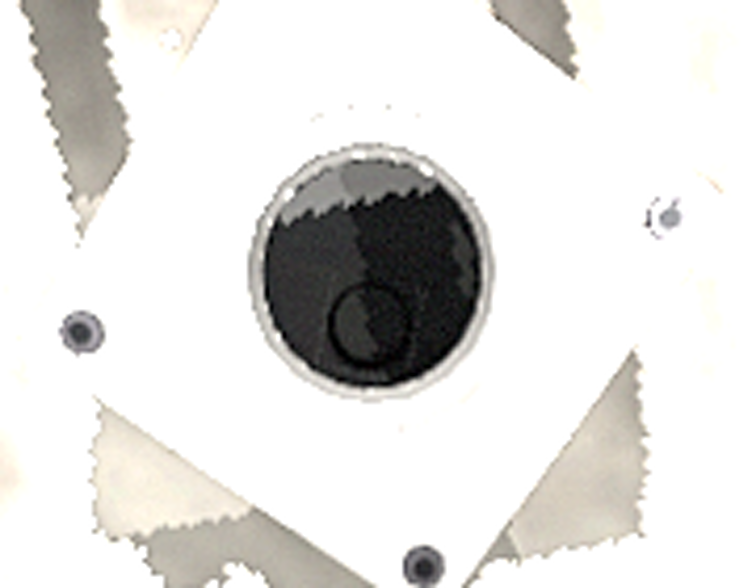

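Looking straight down the sleeve, the hole shows as a ring at about pixel (318,137.6), and the bore's rim is centred at about (318.3,124.8). I'll measure the held pin's axis in the same image so that camera bias cancels.

Run:
```python
from h import *
im=cv2.imread('pics/w4.png')
a=im[235:300,280:360]; cv2.imwrite('pics/w4p.png',cv2.resize(a,(720,585),interpolation=2))
b=np.clip(im[90:160,280:360].astype(float)*4,0,255).astype(np.uint8); cv2.imwrite('pics/w4h.png',cv2.resize(b,(800,700),interpolation=2)[:600])
g=im.mean(2)
for r in range(246,282,4): print(r,g[r,300:340].astype(int).tolist())
```

```text
246 [128, 128, 127, 128, 127, 129, 129, 130, 130, 129, 132, 131, 131, 124, 120, 115, 109, 101, 93, 90, 100, 102, 101, 100, 104, 104, 101, 102, 103, 104, 104, 103, 100, 101, 99, 101, 114, 121, 138, 140]
250 [127, 125, 124, 124, 124, 124, 124, 124, 126, 117, 86, 78, 83, 87, 87, 88, 89, 88, 89, 87, 88, 88, 87, 86, 87, 82, 82, 99, 123, 130, 128, 127, 122, 118, 112, 111, 116, 122, 128, 135]
254 [143, 132, 138, 150, 149, 148, 152, 150, 124, 73, 80, 84, 85, 87, 87, 89, 89, 89, 88, 88, 86, 89, 89, 87, 85, 84, 83, 78, 84, 123, 143, 139, 133, 127, 123, 118, 115, 115, 119, 118]
258 [143, 146, 153, 155, 159, 159, 164, 152, 76, 77, 83, 85, 86, 87, 87, 88, 90, 89, 88, 88, 87, 89, 89, 88, 86, 84, 82, 81, 74, 93, 153, 144, 140, 135, 132, 128, 126, 124, 120, 118]
262 [134, 144, 152, 161, 168, 172, 168, 134, 67, 80, 83, 84, 87, 87, 88, 89, 90, 91, 89, 88, 87, 89, 90, 87, 87, 84, 84, 82, 76, 87, 135, 156, 151, 149, 147, 147, 146, 143, 139, 136]
266 [129, 131, 137, 143, 148, 156, 153, 106, 73, 82, 86, 86, 86, 86, 87, 90, 91, 91, 89, 88, 87, 89, 91, 88, 86, 85, 84, 82, 80, 76, 113, 167, 159, 158, 162, 163, 165, 162, 161, 160]
270 [127, 123, 127, 130, 131, 138, 134, 81, 80, 83, 86, 87, 87, 88, 88, 88, 91, 89, 91, 89, 86, 88, 90, 88, 87, 84, 84, 84, 81, 71, 98, 171, 171, 170, 170, 172, 174, 172, 168, 165]
274 [121, 111, 115, 119, 122, 128, 123, 70, 84, 83, 87, 87, 88, 89, 88, 89, 90, 89, 90, 90, 88, 88, 91, 89, 87, 86, 85, 85, 82, 75, 85, 140, 184, 177, 177, 178, 178, 177, 175, 173]
278 [124, 115, 113, 112, 114, 113, 99, 76, 84, 85, 86, 88, 89, 88, 88, 89, 91, 92, 92, 92, 87, 88, 91, 88, 87, 87, 85, 84, 83, 78, 75, 117, 198, 187, 183, 183, 181, 180, 180, 183]
```

View pics/w4p.png

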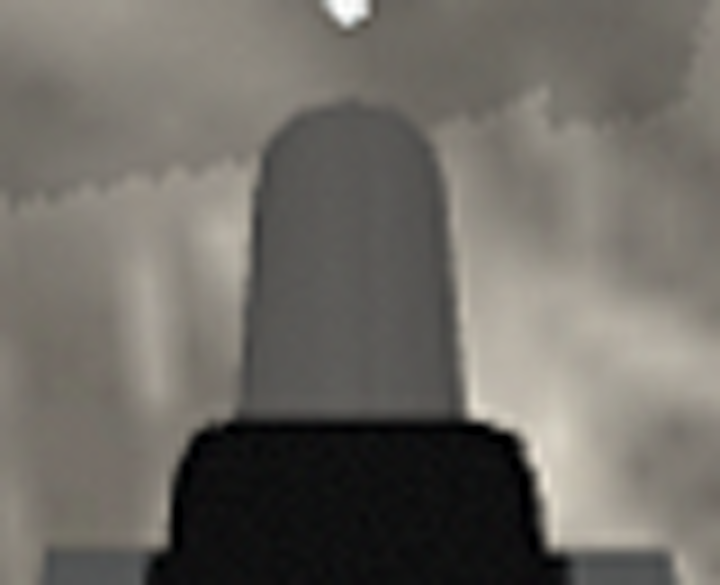

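View pics/w4h.png

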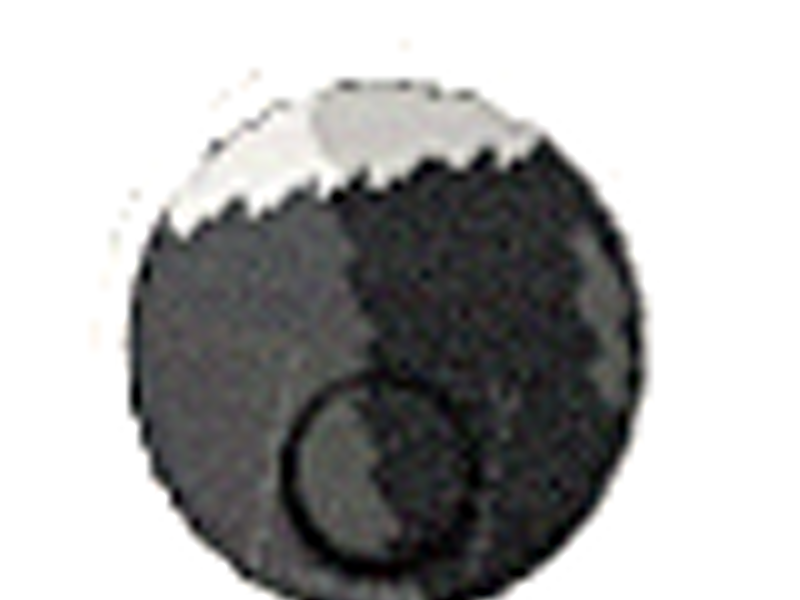

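Run:
```python
from h import *
o=np.load("o4.npy",allow_pickle=True).item(); c=cam("wrist",o); T=Ro.from_euler('xyz',o["ee_rot"],degrees=True)
th=np.linspace(0,2*np.pi,181)
for L in (79,80,81):
  for y in (-1,0,1,2):
    r=[]
    for z,rad in ((L,4.5),(L-6,7)):
        P=np.c_[rad*np.cos(th)+.7,rad*np.sin(th)+y,0*th+z]; uv=proj(c,T.apply(P)+o["tcp_pos"]); r.append((uv[:,1].min().round(1),uv[:,0].mean().round(1)))
    print(L,y,r)
H=ray_z(c,(317.5,136.9),34); print("hole",H, "in tool:",T.inv().apply(H-o["tcp_pos"]))
# sleeve inner top rim circle fit from pixels of dark region
im=cv2.imread('pics/w4.png').mean(2)
print("mouth",ray_z(c,(318.1,124.8),70.5))
```

```text
79 -1 [(np.float64(246.5), np.float64(318.2)), (np.float64(245.9), np.float64(318.2))]
79 0 [(np.float64(248.0), np.float64(318.2)), (np.float64(247.4), np.float64(318.2))]
79 1 [(np.float64(249.4), np.float64(318.2)), (np.float64(248.8), np.float64(318.2))]
79 2 [(np.float64(250.8), np.float64(318.2)), (np.float64(250.3), np.float64(318.2))]
80 -1 [(np.float64(246.1), np.float64(318.2)), (np.float64(245.4), np.float64(318.2))]
80 0 [(np.float64(247.5), np.float64(318.2)), (np.float64(246.9), np.float64(318.2))]
80 1 [(np.float64(248.9), np.float64(318.2)), (np.float64(248.3), np.float64(318.2))]
80 2 [(np.float64(250.3), np.float64(318.2)), (np.float64(249.8), np.float64(318.2))]
81 -1 [(np.float64(245.6), np.float64(318.2)), (np.float64(244.9), np.float64(318.2))]
81 0 [(np.float64(247.0), np.float64(318.2)), (np.float64(246.4), np.float64(318.2))]
81 1 [(np.float64(248.4), np.float64(318.2)), (np.float64(247.8), np.float64(318.2))]
81 2 [(np.float64(249.8), np.float64(318.2)), (np.float64(249.3), np.float64(318.2))]
hole [ 519.74868402 -107.98424232   34.        ] in tool: [-9.83180387e-02 -7.21547390e+01  1.71151922e+02]
mouth [ 511.87259979 -102.33701196   70.5       ]
```

```bash
cat >> h.py <<'E'
def sense(n=4,dt=0.02):
    a=[]
    for _ in range(n):
        wait(dt); o=get_obs(); a.append(np.r_[o["tcp_pos"],o["wrist_force"],o["moment"]])
    return np.mean(a,0)
def pr(s,v): print(s,round(get_obs()["t"],2),np.round(v[:6],2),np.round(v[6:],2))
E
python3 - <<'E'
from h import *
goto([514.7,-105.2,185],[180,0,58]); 
s=sense(8); pr("above",s)
o=get_obs(); im=get_image("wrist"); cv2.imwrite("pics/w5.png",im[:,:,::-1]);im=get_image("scene"); cv2.imwrite("pics/s5.png",cv2.resize(im[250:370,300:460,::-1],(800,600)))
move_l([514.7,-105.2,119],speed=80); b=sense(8); pr("in sleeve",b); np.save("base.npy",b)
z=119
while z>108:
    z-=.5; move_l([514.7,-105.2,z],speed=20); s=sense(3)
    f=s[5]-b[5]; 
    if f>4 or abs(s[3]-b[3])>6 or abs(s[4]-b[4])>6: break
pr("contact z=%.1f f=%.1f"%(z,f),s)
E
```

```text
above 9.0 [ 5.1536e+02 -1.0530e+02  1.8566e+02  4.5000e-01 -1.6000e-01 -1.6900e+00] [-0.01 -0.03 -0.  ]
in sleeve 10.21 [ 5.1542e+02 -1.0544e+02  1.1984e+02 -1.1000e-01 -3.0000e-02 -1.3900e+00] [ 0.   -0.02  0.  ]
contact z=113.0 f=4.5 13.81 [ 514.93 -105.29  113.39   -0.63    0.56    3.11] [0.07 0.23 0.02]
```

View pics/s5.png

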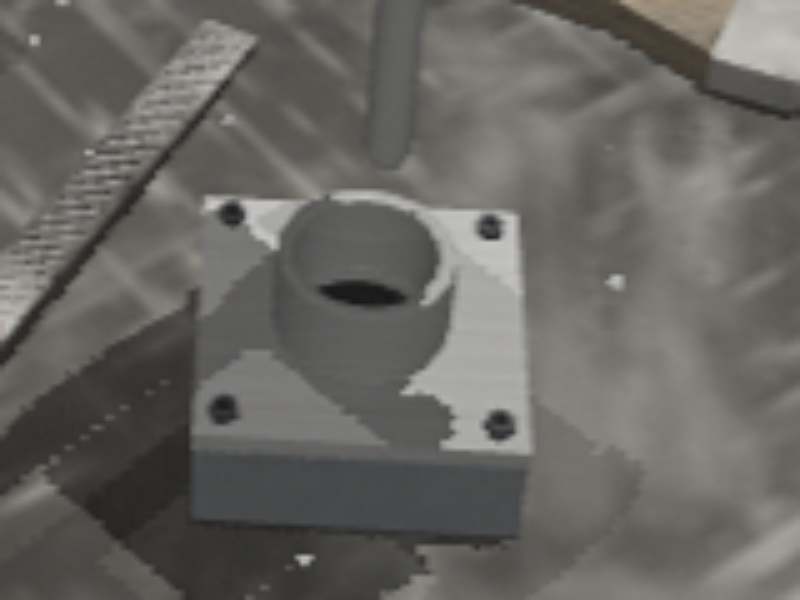

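The pin is resting on the disc: contact came at about z 113, as expected, with 4.5 N. Next I'll slide towards the hole under light load.

Run:
```python
from h import *
b=np.load("base.npy")
A=np.array([514.7,-105.2]); B=np.array([519.63,-108.73]); u=(B-A)/np.hypot(*(B-A))
z=112.6; move_l([*A,z],speed=15); s=sense(3); pr("pressed",s)
for d in np.arange(1,9.1,1):
    P=A+u*d; move_l([*P,z],speed=20); s=sense(3); f=s[5]-b[5]; pr("d=%.0f f=%.1f"%(d,f),s)
    if f<1.5 or f>20: break
```

```text
pressed 14.11 [ 5.1498e+02 -1.0530e+02  1.1300e+02 -1.7800e+00  2.9000e-01  4.2700e+00] [ 0.07  0.28 -0.01]
d=1 f=7.1 14.41 [ 515.26 -105.51  112.71   -1.91    0.77    5.75] [0.27 0.53 0.02]
d=2 f=7.8 14.71 [ 515.55 -105.73  112.57   -2.83    1.57    6.38] [ 0.43  0.68 -0.03]
d=3 f=8.3 15.01 [ 515.81 -105.93  112.41   -3.87    2.31    6.88] [ 0.64  0.92 -0.01]
d=4 f=8.4 15.31 [ 516.08 -106.12  112.23   -4.93    2.99    7.02] [ 0.75  1.14 -0.02]
d=5 f=8.9 15.61 [ 516.72 -106.58  112.16   -4.79    3.36    7.5 ] [ 0.86  1.21 -0.01]
d=6 f=9.1 15.91 [ 517.46 -107.12  112.08   -4.1     3.03    7.74] [ 0.85  1.16 -0.  ]
d=7 f=-0.1 16.21 [ 5.1966e+02 -1.0881e+02  1.1160e+02  3.7000e-01 -1.1000e-01 -1.4800e+00] [-0.02 -0.01 -0.02]
```

At d=7 the load vanished, with the TCP at (519.66,−108.81) against the predicted hole at (519.63,−108.73). I'll descend here and watch the forces.

Run:
```python
from h import *
b=np.load("base.npy")
P=np.array([519.64,-108.75]); z=111.5
move_l([*P,z],speed=20); 
while z>82:
    z-=1.5 if z>91 else .5
    move_l([*P,z],speed=25); s=sense(3); F=s[3:6]-b[3:6]
    if abs(F[0])>3 or abs(F[1])>3 or z<93: pr("z=%.1f"%z,s)
    if F[2]>7: break
    if np.hypot(*F[:2])>2.5: P=P+np.clip(F[:2]*.08,-.5,.5)
print(P,get_obs()["t"])
```

```text
z=92.0 20.36 [ 519.68 -108.8    91.92    2.12   -1.49   -2.1 ] [-0.32 -0.46 -0.  ]
z=90.5 20.66 [ 519.75 -108.82   90.35    1.82   -0.61   -2.1 ] [-0.25 -0.38  0.02]
z=90.0 20.96 [ 519.78 -108.86   89.98    1.36   -0.99   -1.35] [-0.26 -0.33 -0.01]
z=89.5 21.26 [ 519.78 -108.85   89.48    0.93   -1.22   -0.59] [-0.23 -0.3   0.01]
z=89.0 21.56 [ 5.1980e+02 -1.0886e+02  8.8970e+01  9.4000e-01 -9.6000e-01 -1.8000e-01] [-0.19 -0.3   0.03]
z=88.5 21.86 [ 5.1980e+02 -1.0885e+02  8.8450e+01  1.2500e+00 -3.5000e-01 -1.3600e+00] [-0.22 -0.32 -0.01]
z=88.0 22.16 [ 5.1982e+02 -1.0887e+02  8.8030e+01  1.1500e+00 -8.4000e-01 -1.4000e-01] [-0.24 -0.27  0.01]
z=87.5 22.46 [ 5.1991e+02 -1.0890e+02  8.7760e+01  4.7000e-01 -8.5000e-01  1.1300e+00] [-0.18 -0.12 -0.01]
z=87.0 22.76 [ 5.1996e+02 -1.0894e+02  8.7330e+01  9.0000e-02 -4.7000e-01  3.4200e+00] [-0.11  0.02 -0.02]
z=86.5 23.06 [ 5.2001e+02 -1.0895e+02  8.6930e+01 -1.3000e-01 -9.1000e-01  5.2500e+00] [-0.13  0.14  0.  ]
z=86.0 23.36 [ 5.2007e+02 -1.0897e+02  8.6670e+01 -1.1200e+00  1.2000e-01  6.8200e+00] [-0.06  0.21 -0.02]
[ 519.81766669 -108.86708331] 23.3583
```

Run:
```python
from h import *
b=np.load("base.npy"); P=np.array([519.82,-108.87])
for z in (85.2,84.6,84):
    move_l([*P,z],speed=15); s=sense(3); pr("push %.1f"%z,s)
    if s[5]-b[5]>15: break
move_l([*P,87.6],speed=15); s=sense(4); pr("eased",s)
grip(40); s=sense(3); pr("open",s); print(get_obs()["grip_width"])
move_l([*P,120],speed=60); move_l([*P,200],speed=150); s=sense(4); pr("up",s)
o=get_obs(); np.save("o6.npy",o,allow_pickle=True)
for c in ("wrist","scene","side"):
    im=get_image(c); cv2.imwrite(f"pics/{c}6.png",im[:,:,::-1])
print(proj(cam("scene"),[[519.7,-108,103]]),proj(cam("side"),[[519.7,-108,103]]),proj(cam("wrist",o),[[519.7,-108,103],[519.7,-108,122]]))
for c,(u,v) in (("scene",(370,300)),("side",(285,295))):
    im=cv2.imread(f"pics/{c}6.png")[v-60:v+60,u-60:u+60]; cv2.imwrite(f"pics/{c}6c.png",cv2.resize(im,(600,600),interpolation=2))
```

```text
push 85.2 23.66 [ 5.2014e+02 -1.0900e+02  8.6250e+01 -1.2200e+00 -9.0000e-02  8.1200e+00] [-0.07  0.38  0.04]
push 84.6 23.96 [ 5.2022e+02 -1.0903e+02  8.5940e+01 -1.9900e+00 -3.0000e-02  9.5200e+00] [-0.01  0.5   0.02]
push 84.0 24.26 [ 5.2026e+02 -1.0906e+02  8.5630e+01 -2.4500e+00 -1.1000e-01  1.0650e+01] [ 0.    0.62 -0.01]
eased 24.72 [ 5.1991e+02 -1.0888e+02  8.7470e+01  6.0000e-02 -5.1000e-01  2.8500e+00] [-0.18 -0.09  0.  ]
open 25.12 [ 5.1924e+02 -1.0859e+02  8.7020e+01 -1.4000e-01  3.0000e-02  6.1000e-01] [-0.01 -0.    0.03]
40.00218712514431
up 26.56 [ 5.1879e+02 -1.0852e+02  1.9850e+02 -1.0000e-01  3.9000e-01 -4.1000e-01] [-0.01  0.02  0.02]
[[378.97081366 282.22300669]] [[285.55769028 293.38066947]] [[318.66263968 247.70275213]
 [318.58940404 257.05811247]]
```

View pics/scene6c.png

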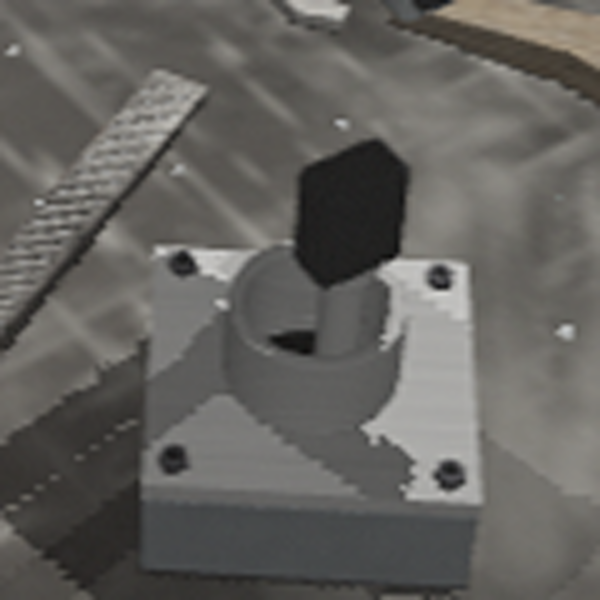

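View pics/side6c.png

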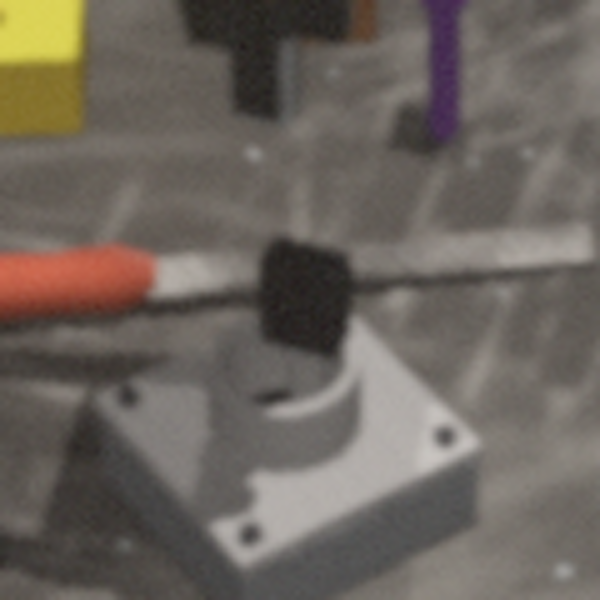

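View pics/wrist6.png

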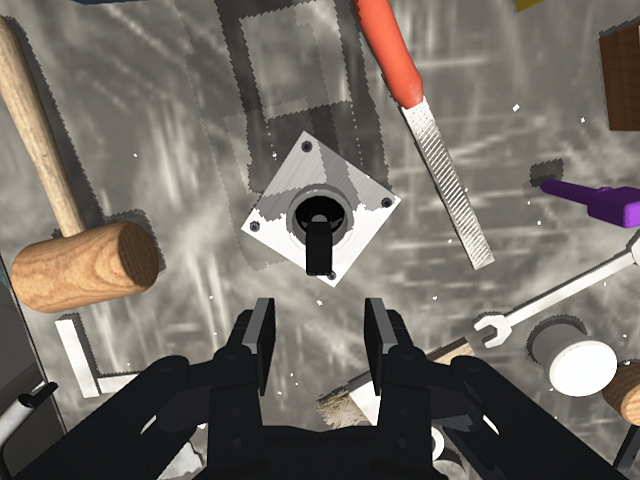

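Run:
```python
from h import *
print(tri([(cam("scene"),(380.6,282.6)),(cam("side"),(286.4,294.4))]))
o=get_obs(); print(o["t"],o["grip_width"]); sign_off()
```

```text
(array([ 520.76153248, -110.20273448,  102.35354772]), array([-0.00515357, -0.0191169 , -0.0085543 ,  0.02144563]))
26.7083 40.247718419466054
the job is handed in; nothing more can be done
```

The locking pin is fully home in the fixture's hidden hole and standing free. I handed the job in at 26.7 s of the 72 s allowed.

- **Pick:** I took the black-gripped pin from the wooden stand and left the purple and yellow look-alikes alone.
- **Search:** Looking down the sleeve with the wrist camera, I could see the hole about 10 mm off the sleeve's axis. I set the pin on the disc 6 mm short of it and slid across at about 9 N. The load vanished at the spot the camera had predicted.
- **Seating:** I lowered the pin to the hole's floor, about 26 mm below the disc's face, which matches the hole's depth. I then pushed with about 12 N, eased off and let go. The highest force I read on the fixture was about 12 N, well below 30 N.
- **Last checks:** Triangulation puts the grip's centre at about z = 102.4 mm, against 103 mm expected when home. Sideways it is about 12 mm from the sleeve axis by that estimate, or 10 mm by the hole and arm positions. That is right at the 12 mm limit, but within camera error.
- **Surroundings:** The last pictures show the rasp, brush and spanner with no visible change; I did not measure their positions. The gripper was open and about 60 mm above the pin, touching nothing. No check failed.

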